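# Refill the spring magazine of cover-glass cartons

### The job

Load the loose small square grey-and-white carton of cover glasses into the spring-loaded magazine: set it flat between the four corner posts on top of the same kind of carton already in there, and press it straight down against the spring until both orange side catches snap over its top and hold it down when you let go. Leave the green-banded and the red-banded cartons where they are.

Things in the scene. Friction and masses are not known exactly. Their poses are not given: they have to be found in the camera images.
- carton_centre (a point): Centre (half-way up) of the loose cover-glass carton: white with dark grey bands, square, 56 x 56 mm, 22 mm high, 50 to 100 g, flat on the worktop; flattest of the three loose cartons. z up, x and y along its sides; grip it across either pair of sides.
- seat (a point): Where the carton's centre ends up when loaded, on the magazine's centre line, 61 mm above the worktop; x, y = the magazine's axes, z up. Magazine, fixed: grey base 112 (x) x 90 (y) mm, four aluminium corner angles round a 62 x 62 mm well, straight to 85 mm high, then flared 9 mm outward up to 100 mm. On the +y and -y sides the 40 mm gaps between them are open for fingers.
- catch_front (a joint): Orange spring catch, 24 mm wide, on the magazine's -x side (a twin on +x), in a grey housing 93 mm high. 0 = in, grows outward (m, 0.011 max). Flat underside 72 mm above the worktop, tip 22 mm from the centre line; sloped top rises outward to 92 mm. A carton lands on both slopes with its underside near 85 mm, forces them out (5 to 12 N in all); they snap in above it.
- follower (a joint): Spring follower, 0 at rest, grows downward (m, 0.030 max). It carries a like carton whose top is at 71 mm above the worktop at 0; about 4 N to start, 9 N at the bottom. Once the new carton's top is under 72 mm (follower 0.021) the catches snap in; go 3 to 6 mm farther to be sure. Let go, the carton rises until held by the catches.
- green_carton: Bystander, not to be moved: white carton with a green band, 60 (x) x 83 (y) x 34 mm high; origin at the centre of its underside, z up.
- red_carton: Bystander, not to be moved: white carton with a red band, 47 (x) x 71 (y) x 60 mm high; origin at the centre of its underside, z up.
There are look-alikes about, which are no part of the job. Leave any blue look-alike of the part that bears carton_centre alone.

How it is judged:
At the end, for the whole second after the job is handed in: The cover-glass carton, let go, stays latched in the magazine: centre within 10 mm of the centre line, at most 3 mm above or 6 mm below its loaded height, level within about 7 degrees, front catch in to within 4 mm, follower down at least 17 mm (horizontal distance between carton_centre and seat below 0.01 m and z of carton_centre in the frame of seat between -0.006 and 0.003 m and angle between carton_centre's own z axis and vertical below 0.12 rad and value of joint catch_front below 0.004 m and value of joint follower above 0.017 m); the robot touches nothing.
It fails at once if the green-banded carton is moved by more than 30 mm (distance of green_carton from where it was at the start of the episode above 0.03 m).
It fails at once if the red-banded carton is moved by more than 30 mm (distance of red_carton from where it was at the start of the episode above 0.03 m).
It also fails if it takes over 45 s, if anything falls off the work surface, if the arm or the gripper's body presses on something with over 40 N, if the wrist force passes 120 N, or if a joint passes its speed limit or range.

### The arm

A 6-joint arm with a two-finger parallel gripper is mounted at the origin on a cart in front of the work surface, level with it; the furniture and walls round the work are solid. World frame = base frame: x ahead of the robot, y to its left, z up, the work surface at z = 0. Lengths are in m, angles in rad, forces in N, time in s.
With the tool pointing down it reaches from about 0.3 to 0.875 m from the base axis. Payload 6.4 kg.
Tool frame: the origin (TCP) lies midway between the tips of the shut fingers; the grasp point (between the pads) lies 19 mm behind it; x points along the fingers, y is the direction in which the jaws open and shut, and the axes are right-handed (so a half turn about x gives the same grasp; the last joint's range is limited). The gripper opens to 85 mm and grips with 20 to 120 N. Pads are 22 mm wide; open, the fingers measure 114 mm over their backs; the gripper's body (76 mm by 85 mm) begins 54 mm behind the grasp point. The pads swing forward as they close: fully open they stand 13 mm farther back than shut.
Start: joints at [-1.417, 0.181, 1.607, -0, 1.354, -0.206], TCP at [0.202, -0.538, 0.231] pointing down, gripper open.
Joint ranges: [-2.99, 2.99], [-0.89, 2.07], [0.3, 2.58], [-1.14, 4.28], [0, 2.63], [-3.12, 3.12]. Speed limits (rad/s): [2.57, 2.57, 3.01, 3.14, 3.14, 3.14].

### API

Orientations are given as a unit quaternion [w, x, y, z].
In Python, from bench import ctrl gives the robot as it stands.
- The arm moves only by the tool step_arm, never from a script. Its argument "motion" is a list of rows, each a list of 7 numbers: the shift along the tool's x, y, z in mm, then the turn, a rotation vector about the tool's x, y, z in degrees, then the closure in counts, from 0 (fully open) to 255 (shut). In form: [[tx, ty, tz, rx, ry, rz, hand], ...]. A call has 1 to 10 rows; each row is the pose to reach, as a shift and turn from the pose commanded when the call began, along the tool's axes at that moment; what a row does not reach only later rows make up. A row lasts 1/8 s, in which the tool goes at most 62.5 mm and 10.7 degrees, less where a joint would pass 70% of its speed; a pose out of reach is approached as far as the arm can. A call with a gripper value outside its range is refused whole. The fingers move at their own pace and stop on an object; the grip force is fixed at half the most. Time passes only in rows, so rows that repeat a pose let the fingers close. It gives the time, the measured TCP pose, the force and the opening at its end, in the units of the state.
- ctrl.get_obs(): the state, without advancing time (a new reading comes with each control period).
- ctrl.camera(name): name is "scene" or "top" or "wrist"; returns (picture, depth): 420x560x3 uint8, red, green, blue; 420x560 float32, m along the optical axis (not along the pixel's ray), 0 where there is no reading.
- ctrl.camera_info(name): a dict with "fx", "fy", "cx", "cy" (pixels), "dist_coeffs" ([k1, k2, p1, p2, k3] as OpenCV has them; the pictures are not rectified), "T" (4x4, takes a point from camera to world coordinates); the wrist camera has in their place "hand_eye" (4x4, takes a point from camera to tool coordinates, whose origin is the TCP and whose axes are the tool frame's). Camera axes: x right, y down, z forward; pixel columns grow to the right and rows downward; lengths in m; the calibration is good to about 2 mm. A picture is of the moment at which its call begins: read the wrist's pose just before it. camera_info takes no time and is no camera call.
- ctrl.hand_in(): hands the job in, once; it reports no verdict.
The state is a dict: "time_s": time; "q": joint angles; "dq": joint speeds; "joint_efforts": joint torques, N m; "eef_pos": TCP position; "eef_rot": TCP orientation; "wrist_force": force on the tool from outside, world axes, zero at the start; "torque": the same for the moment, N m; "opening": opening from 0.0 (shut) to 1.0 (fully open).
Only numpy, scipy, OpenCV 4.12 (cv2) and the standard library are available. Lean on these libraries where they do the work, as an engineer would, in place of code of your own. Each camera call takes 0.05 s, during which the arm holds its last target. There are 200 camera calls.

## Working session

There is one attempt and no reset: what is moved stays moved. The work goes in short steps, Python scripts to look and compute and a tool call to move; the robot and the scene stay as the last step left them, time stands still between calls to the robot, and variables do not carry over. Pictures are saved under pics/ and viewed, about 8 in all and at most 12, crops included, and the job is handed in when it is done.

Besides the shell and the picture viewer there is one more tool, called after "Emit:" as name(argument=value, ...), one argument or row to a line, values as JSON. step_arm: Moves the arm, as the interface text tells. Its arguments: {"type":"object","properties":{"motion":{"type":"array","items":{"type":"array","items":{"type":"number"}}}},"required":["motion"]}

```bash
mkdir -p pics; ls; cat > h.py <<'E'
from bench import ctrl
import numpy as np, cv2
def shot(n):
    o=ctrl.get_obs(); im,d=ctrl.camera(n); i=ctrl.camera_info(n)
    if 'T' in i: T=np.array(i['T'])
    else:
        w,x,y,z=o['eef_rot']
        from scipy.spatial.transform import Rotation as R
        W=np.eye(4);W[:3,:3]=R.from_quat([x,y,z,w]).as_matrix();W[:3,3]=o['eef_pos'];T=W@np.array(i['hand_eye'])
    K=np.array([[i['fx'],0,i['cx']],[0,i['fy'],i['cy']],[0,0,1]]);D=np.array(i['dist_coeffs'])
    return im,d,K,D,T
def rays(px,K,D,T):
    p=cv2.undistortPoints(np.array(px,float).reshape(-1,1,2),K,D)[:,0]
    return np.c_[p,np.ones(len(p))]@T[:3,:3].T, T[:3,3]
def plane(px,z,K,D,T):
    r,c=rays(px,K,D,T); return c+r*((z-c[2])/r[:,2])[:,None]
def dep(px,d,K,D,T):
    r,c=rays(px,K,D,T); return np.array([c+r[k]*d[int(round(p[1])),int(round(p[0]))] for k,p in enumerate(px)])
E
python3 - <<'E'
from h import *
print(ctrl.get_obs())
for n in('scene','top'):
    s=shot(n);cv2.imwrite(f'pics/{n}0.png',s[0][:,:,::-1]);np.savez(f'{n}0.npz',*s);print(n,s[2],s[3],s[4])
E
```

```text
pics
{'time_s': 0.0, 'q': array([-1.41728975e+00,  1.81540419e-01,  1.60800738e+00, -1.29621131e-05,
        1.35382682e+00, -2.06314594e-01]), 'dq': array([ 0.00096311,  0.00158566, -0.00030336, -0.00098091, -0.0007013 ,
       -0.00098441]), 'joint_efforts': array([-1.99325106e-03, -4.44871330e+01, -3.51339662e+01, -3.05153280e-04,
        8.98982427e-03,  6.51000491e-06]), 'eef_pos': array([ 0.20237841, -0.53760829,  0.23038482]), 'eef_rot': array([ 0.12590183,  0.69570557,  0.12716166, -0.69568125]), 'wrist_force': array([-0.07256114, -0.4177465 , -0.27587051]), 'torque': array([-2.06989592e-04, -2.14008114e-05, -1.46839198e-02]), 'opening': 1.0010062209468806}
scene [[513.74961053   0.         272.82582813]
 [  0.         513.74961053 212.85482438]
 [  0.           0.           1.        ]] [-0.00421616  0.          0.          0.          0.        ] [[-0.68754197 -0.48820077  0.53753702 -0.14791204]
 [-0.72597354  0.44606973 -0.52343502  0.62650615]
 [ 0.01576238 -0.7501212  -0.6611125   0.92482133]
 [ 0.          0.          0.          1.        ]]
top [[422.34019155   0.         283.64765351]
 [  0.         422.34019155 215.22096048]
 [  0.           0.           1.        ]] [0.04201476 0.         0.         0.         0.        ] [[ 0.01437546 -0.99692414  0.0770429   0.49047843]
 [-0.99988538 -0.01469865 -0.00362949 -0.04735054]
 [ 0.00475075 -0.07698189 -0.99702117  1.16550376]
 [ 0.          0.          0.          1.        ]]
```

View pics/scene0.png

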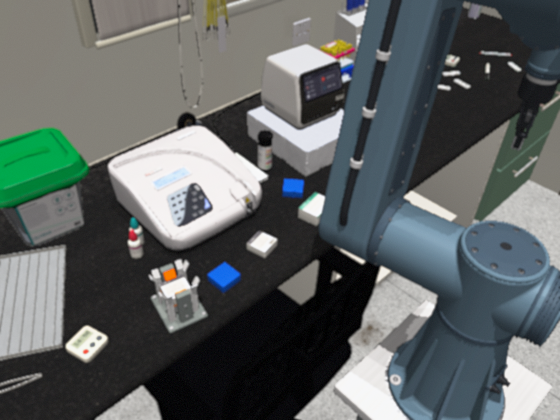

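View pics/top0.png

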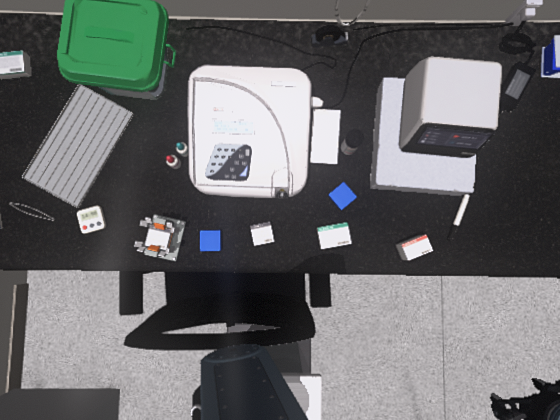

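The top view shows the possible cartons:
- grey/white carton, (262,234)
- blue look-alikes, (210,241) and (343,195)
- green-banded, (334,236)
- red-banded, (414,246)
- timer, (91,220)
- carton already in the magazine, (158,237)

I choose (262,234), which is (262,244) in the scene view. Next I'll measure it and check it in a close crop.

```bash
python3 - <<'E'
from h import *
t=np.load('top0.npz');s=np.load('scene0.npz')
T=[t[k] for k in t.files];S=[s[k] for k in s.files]
def tri(p,q):
    a,c=rays([p],*T[2:]);b,e=rays([q],*S[2:]);a=a[0]/np.linalg.norm(a);b=b[0]/np.linalg.norm(b)
    k=np.linalg.lstsq(np.c_[a,-b],e-c,rcond=None)[0];x=c+k[0]*a;y=e+k[1]*b;return (x+y)/2,np.linalg.norm(x-y)
print('tri carton',tri((262,233),(262,242)))
print('plane',plane([(262,233),(158,237)],.022,*T[2:]),'depth',dep([(262,233),(158,237),(334,234),(414,244),(210,241)],*T[1:]))
g=T[0]
def blob(x0,y0,x1,y1,z,thr=150):
    m=np.zeros(g.shape[:2],np.uint8);m[y0:y1,x0:x1]=(g[y0:y1,x0:x1].min(2)>thr)*255
    c=max(cv2.findContours(m,0,2)[0],key=cv2.contourArea);P=plane(c[:,0].astype(float),z,*T[2:])
    print(cv2.minAreaRect((P[:,:2]*1000).astype(np.float32)))
blob(245,215,280,252,.022);blob(245,215,280,252,.022,70)
A=cv2.resize(T[0][205:265,130:290],(800,300),interpolation=cv2.INTER_CUBIC)
B=cv2.resize(S[0][215:335,140:300],(400,300),interpolation=cv2.INTER_CUBIC)
B2=np.zeros((300,800,3),np.uint8);B2[:,:400]=B
cv2.imwrite('pics/c1.png',np.vstack([A,B2])[:,:,::-1])
E
```

```text
tri carton (array([0.52876683, 0.00547656, 0.01784142]), np.float64(0.003089785355119893))
plane [[0.52973448 0.00635898 0.022     ]
 [0.515083   0.28571078 0.022     ]] depth [[ 0.52973658  0.00636186  0.02193869]
 [ 0.51400966  0.27118143  0.07188383]
 [ 0.5295775  -0.18738176  0.0309642 ]
 [ 0.50576586 -0.39266089  0.05771218]
 [ 0.50617428  0.1458722   0.02322707]]
((527.483154296875, 6.956953048706055), (52.02617645263672, 54.092586517333984), 12.261133193969727)
((528.808349609375, 7.207191467285156), (58.938350677490234, 59.37153244018555), 12.477343559265137)
```

View pics/c1.png

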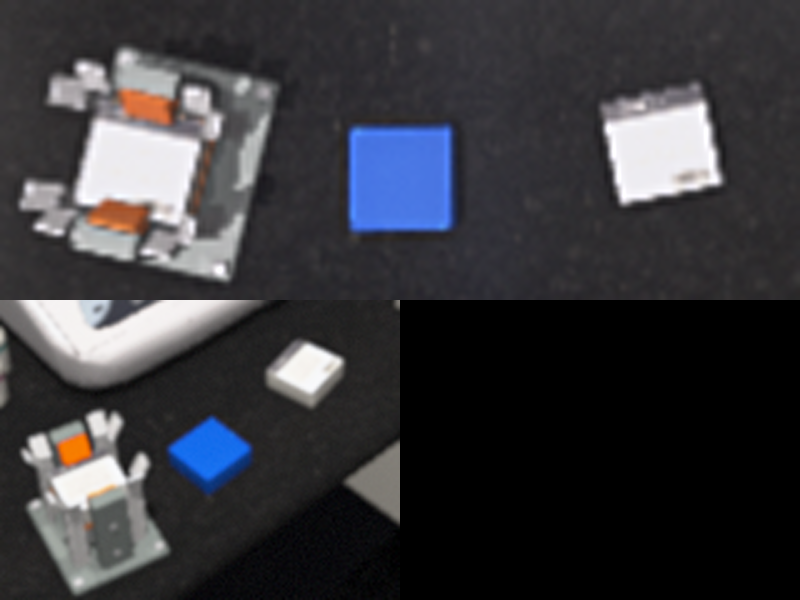

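The close crop shows the grey-banded carton at about (660,145), with the blue look-alike beside it at (400,180). The magazine is at (140,165) with a white carton inside and orange catches at both ends. The choice holds: triangulated height 18 mm and depth 22 mm, against 22 mm given, and the sides measure about 58 mm. Next I'll bring the wrist camera above it.

```bash
cat >> h.py <<'E'
from scipy.spatial.transform import Rotation as R
def pose():
    o=ctrl.get_obs();w,x,y,z=o['eef_rot'];return R.from_quat([x,y,z,w]),np.array(o['eef_pos']),o
def goto(p,yaw):
    """shift mm/turn deg in tool axes; tool straight down, jaw axis y along world angle yaw (deg, mod 180 nearest)"""
    r,e,o=pose();best=None
    for k in(0,180):
        a=np.radians(yaw+k);X=np.array([0,0,-1.]);Y=np.array([np.cos(a),np.sin(a),0])
        q=r.inv()*R.from_matrix(np.c_[X,Y,np.cross(X,Y)]);v=np.degrees(q.as_rotvec())
        if best is None or np.linalg.norm(v)<np.linalg.norm(best): best=v
    y=r.as_matrix()[:,1]
    print('jaw yaw now',np.degrees(np.arctan2(y[1],y[0])),'q',np.round(o['q'],2),'tcp',np.round(e,4),'F',np.round(o['wrist_force'],1),'open',round(o['opening'],3),'t',o['time_s'])
    print('shift mm',np.round(r.inv().apply(np.array(p)-e)*1000,1),'turn',np.round(best,1),'alt x turn ±180')
E
python3 - <<'E'
from h import *
print(np.round(ctrl.camera_info('wrist')['hand_eye'],3))
r,e,o=pose();print(np.round(r.as_matrix(),3))
for y in (12,-12,78,102): print(y);goto([.52,.007,.25],y)
E
```

```text
[[-0.    -0.324  0.946 -0.142]
 [ 1.     0.     0.001  0.001]
 [-0.     0.946  0.324 -0.084]
 [ 0.     0.     0.     1.   ]]
[[-0.     0.352 -0.936]
 [ 0.002 -0.936 -0.352]
 [-1.    -0.002 -0.   ]]
12
jaw yaw now -69.38436568299099 q [-1.42  0.18  1.61  0.    1.35 -0.21] tcp [ 0.2024 -0.5377  0.2305] F [ 0.8 -0.9 -0.5] open 0.998 t 0.1
shift mm [ -18.7 -398.  -489. ] turn [-81.4  -0.1   0.1] alt x turn ±180
-12
jaw yaw now -69.38436568299099 q [-1.42  0.18  1.61  0.    1.35 -0.21] tcp [ 0.2024 -0.5377  0.2305] F [ 0.8 -0.9 -0.5] open 0.998 t 0.1
shift mm [ -18.7 -398.  -489. ] turn [-57.4  -0.1   0.1] alt x turn ±180
78
jaw yaw now -69.38436568299099 q [-1.42  0.18  1.61  0.    1.35 -0.21] tcp [ 0.2024 -0.5377  0.2305] F [ 0.8 -0.9 -0.5] open 0.998 t 0.1
shift mm [ -18.7 -398.  -489. ] turn [32.6  0.   0.1] alt x turn ±180
102
jaw yaw now -69.38436568299099 q [-1.42  0.18  1.61  0.    1.35 -0.21] tcp [ 0.2024 -0.5377  0.2305] F [ 0.8 -0.9 -0.5] open 0.998 t 0.1
shift mm [ -18.7 -398.  -489. ] turn [ 8.6 -0.   0.1] alt x turn ±180
```

Emit:
step_arm(
  motion=[
    [-19,-384,-526,9,0,0,0],
    [-19,-384,-526,9,0,0,0],
    [-19,-384,-526,9,0,0,0],
    [-19,-384,-526,9,0,0,0],
    [-19,-384,-526,9,0,0,0],
    [-19,-384,-526,9,0,0,0],
    [-19,-384,-526,9,0,0,0],
    [-19,-384,-526,9,0,0,0],
    [-19,-384,-526,9,0,0,0],
    [-19,-384,-526,9,0,0,0],
  ],
)

```text
time_s: 1.35
eef_pos: [0.5457, -0.0138, 0.2494]
eef_rot: [-0.072, -0.703, -0.072, 0.704]
wrist_force: [-0.1, -1.4, 0.5]
opening: 0.999
```

Emit:
step_arm(
  motion=[
    [0,0,0,0,0,0,0],
    [0,0,0,0,0,0,0],
  ],
)

```text
time_s: 1.6
eef_pos: [0.5445, -0.0157, 0.2489]
eef_rot: [-0.072, -0.703, -0.072, 0.704]
wrist_force: [-0.4, -0.1, -0.1]
opening: 1.001
```

```bash
python3 - <<'E'
from h import *
goto([.56,.007,.25],102)
s=shot('wrist');np.savez('w1.npz',*s);cv2.imwrite('pics/w1.png',s[0][:,:,::-1])
E
```

```text
jaw yaw now -78.32526930368503 q [-0.25  0.1   1.66 -0.    1.38  1.12] tcp [ 0.5445 -0.0157  0.2489] F [-0.4 -0.1 -0.1] open 1.001 t 1.6
shift mm [ -1.2 -19.1 -19.7] turn [-0.3  0.1  0. ] alt x turn ±180
```

View pics/w1.png

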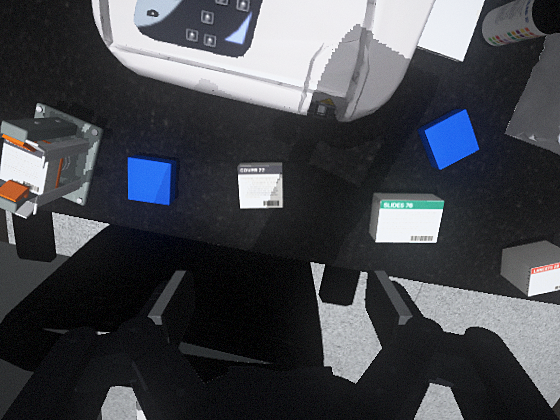

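The wrist view shows "COVER 22", the grey and white carton, at (260,186), with blue look-alikes at (152,180) and (450,138). Green is at (407,217) and the magazine at (45,165).

```bash
cat >> h.py <<'E'
def cloud(s):
    im,d,K,D,T=s;h,w=d.shape
    u,v=np.meshgrid(np.arange(w),np.arange(h));r,c=rays(np.c_[u.ravel(),v.ravel()],K,D,T)
    P=c+r*d.reshape(-1,1);P[d.ravel()<=0]=np.nan;return P.reshape(h,w,3)
def recttop(s,box,zlo,zhi,z):
    """contour of pixels with height in band inside box (u0,v0,u1,v1), cast onto plane z"""
    P=cloud(s);u0,v0,u1,v1=box;m=np.zeros(P.shape[:2],np.uint8)
    m[v0:v1,u0:u1]=((P[...,2]>zlo)&(P[...,2]<zhi))[v0:v1,u0:u1]*255
    c=max(cv2.findContours(m,0,2)[0],key=cv2.contourArea)
    Q=plane(c[:,0].astype(float),z,*s[2:]);print('zmed',np.nanmedian(P[...,2][m>0]),'n',(m>0).sum())
    q=cv2.minAreaRect((Q[:,:2]*1000).astype(np.float32));print(q);return q
E
python3 - <<'E'
from h import *
ld=lambda n:[np.load(n)[k] for k in np.load(n).files]
W=ld('w1.npz');Tp=ld('top0.npz');S=ld('scene0.npz')
recttop(W,(225,150,300,220),.017,.03,.022)
recttop(Tp,(240,212,285,255),.015,.03,.022)
recttop(S,(235,222,290,265),.015,.03,.022)
P=cloud(W);print('table z',np.nanmedian(P[165:180,200:225,2]))
# colour contour
g=W[0].astype(int).min(2);m=np.zeros(g.shape,np.uint8);m[150:220,225:300]=(g[150:220,225:300]>65)*255
c=max(cv2.findContours(m,0,2)[0],key=cv2.contourArea);Q=plane(c[:,0].astype(float),.022,*W[2:]);print('col',cv2.minAreaRect((Q[:,:2]*1000).astype(np.float32)),cv2.boundingRect(c))
# two-view height: hand corners from label-panel centroid
def cen(I,box,t=170):
    u0,v0,u1,v1=box;g=I.min(2);m=np.zeros(g.shape,np.uint8);m[v0:v1,u0:u1]=(g[v0:v1,u0:u1]>t)*255
    c=max(cv2.findContours(m,0,2)[0],key=cv2.contourArea);M=cv2.moments(c);return M['m10']/M['m00'],M['m01']/M['m00']
a=cen(W[0],(225,150,300,220));b=cen(Tp[0],(245,215,280,252));print(a,b)
ra,ca=rays([a],*W[2:]);rb,cb=rays([b],*Tp[2:]);ra=ra[0]/np.linalg.norm(ra);rb=rb[0]/np.linalg.norm(rb)
k=np.linalg.lstsq(np.c_[ra,-rb],cb-ca,rcond=None)[0];print('tri',ca+k[0]*ra,cb+k[1]*rb)
E
```

```text
zmed 0.02139736194408981 n 1867
((529.20166015625, 5.487613677978516), (54.22557067871094, 55.25726318359375), 11.836551666259766)
zmed 0.021087334545102365 n 411
((528.7156982421875, 7.5161285400390625), (54.7452392578125, 54.661922454833984), 12.261133193969727)
zmed 0.022868829485847675 n 398
((526.3446044921875, 8.121463775634766), (57.861778259277344, 61.98271942138672), 13.197372436523438)
table z -0.00026470106130405124
col ((530.2820434570312, 5.772045135498047), (59.16009521484375, 55.37114715576172), 11.836271286010742) (237, 162, 46, 47)
(259.7655088360755, 190.2517976843388) (262.003300330033, 235.05280528052805)
tri [0.52434956 0.00475924 0.02216507] [0.52417909 0.00623658 0.02222929]
```

The carton agrees in three views: centre about (0.529, 0.006), top 22 mm, yaw 12°. I'll approach it now.

Emit:
step_arm(
  motion=[
    [60,-24,11,0,0,0,0],
    [120,-24,11,0,0,0,0],
    [180,-24,11,0,0,0,0],
    [189,-24,11,0,0,0,0],
    [189,-24,11,0,0,0,0],
    [189,-24,11,0,0,0,0],
  ],
)

```text
time_s: 2.4
eef_pos: [0.5318, 0.0046, 0.0635]
eef_rot: [0.072, 0.705, 0.071, -0.702]
wrist_force: [-0.1, -0.8, -0.4]
opening: 1.001
```

```bash
python3 - <<'E'
from h import *
goto([.529,.006,.001],102)
E
```

```text
jaw yaw now -78.42702134315972 q [-0.21  0.3   1.84 -0.    1.    1.15] tcp [0.5318 0.0046 0.0635] F [-0.1 -0.8 -0.4] open 1.001 t 2.4
shift mm [62.5 -2.1  2.7] turn [-0.4 -0.3 -0.1] alt x turn ±180
```

Emit:
step_arm(
  motion=[
    [35,-2,3,0,0,0,0],
    [62,-2,3,0,0,0,0],
    [62,-2,3,0,0,0,0],
    [62,-2,3,0,0,0,0],
    [62,-2,3,0,0,0,0],
  ],
)

```text
time_s: 3.02
eef_pos: [0.5277, 0.0066, 0.0004]
eef_rot: [0.072, 0.705, 0.071, -0.702]
wrist_force: [1.0, 0.4, 0.2]
opening: 0.999
```

Emit:
step_arm(
  motion=[
    [0,0,0,0,0,0,255],
    [0,0,0,0,0,0,255],
    [0,0,0,0,0,0,255],
    [0,0,0,0,0,0,255],
    [0,0,0,0,0,0,255],
    [0,0,0,0,0,0,255],
  ],
)

```text
time_s: 3.78
eef_pos: [0.5268, 0.0067, -0.0006]
eef_rot: [0.072, 0.704, 0.071, -0.703]
wrist_force: [-1.6, -0.2, 6.1]
opening: 0.635
```

Emit:
step_arm(
  motion=[
    [-10,0,0,0,0,0,255],
    [-60,0,0,0,0,0,255],
    [-120,0,0,0,0,0,255],
    [-180,0,0,0,0,0,255],
    [-230,0,0,0,0,0,255],
    [-230,0,0,0,0,0,255],
    [-230,0,0,0,0,0,255],
  ],
)

```text
time_s: 4.65
eef_pos: [0.5254, 0.0071, 0.2279]
eef_rot: [-0.071, -0.703, -0.072, 0.704]
wrist_force: [-0.1, 0.3, -1.4]
opening: 0.632
```

```bash
python3 - <<'E'
from h import *
goto([.56,.2,.25],80)
E
```

```text
jaw yaw now -78.38206986595058 q [-0.21  0.07  1.73  0.    1.34  1.16] tcp [0.5254 0.0071 0.2279] F [-0.1  0.3 -1.4] open 0.632 t 4.65
shift mm [ -22.1 -182.   -72.7] turn [21.6  0.1  0. ] alt x turn ±180
```

Emit:
step_arm(
  motion=[
    [-42,-60,-16,6,0,0,255],
    [-42,-120,-32,11,0,0,255],
    [-42,-180,-48,17,0,0,255],
    [-42,-235,-63,22,0,0,255],
    [-42,-245,-66,22,0,0,255],
    [-42,-245,-66,22,0,0,255],
    [-42,-245,-66,22,0,0,255],
  ],
)

```text
time_s: 5.52
eef_pos: [0.5412, 0.2586, 0.2694]
eef_rot: [0.064, -0.704, 0.065, 0.705]
wrist_force: [-0.2, -0.8, -1.6]
opening: 0.632
```

```bash
python3 - <<'E'
from h import *
goto([.56,.2,.25],80)
s=shot('wrist');np.savez('w2.npz',*s);cv2.imwrite('pics/w2.png',s[0][:,:,::-1])
P=cloud(s);z=P[...,2]
E
```

```text
jaw yaw now -100.43522283760946 q [ 0.25  0.21  1.5  -0.    1.44  2.  ] tcp [0.5412 0.2586 0.2694] F [-0.2 -0.8 -1.6] open 0.632 t 5.525
shift mm [ 19.5  54.2 -29.2] turn [-0.4  0.1 -0.1] alt x turn ±180
```

View pics/w2.png

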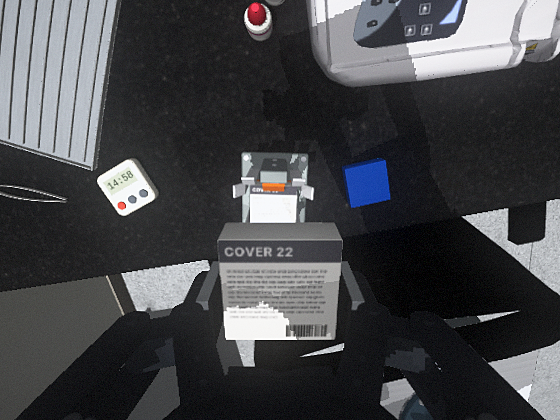

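The wrist view shows the carton held square (centre of top at about (280,290)). It hides the near half of the magazine at (275,195). I'll back the hand toward the robot to see all of the magazine.

Emit:
step_arm(
  motion=[
    [0,0,50,0,0,0,255],
    [0,0,75,0,0,0,255],
    [0,0,75,0,0,0,255],
    [0,0,75,0,0,0,255],
  ],
)

```text
time_s: 6.08
eef_pos: [0.4687, 0.2727, 0.2709]
eef_rot: [-0.065, 0.705, -0.064, -0.704]
wrist_force: [0.4, -0.2, -0.3]
opening: 0.637
```

```bash
python3 - <<'E'
from h import *
goto([.56,.2,.25],80)
s=shot('wrist');np.savez('w3.npz',*s)
cv2.imwrite('pics/w3.png',cv2.resize(s[0][30:230,180:400],(660,600),interpolation=cv2.INTER_CUBIC)[:,:,::-1])
P=cloud(s)
print('base?',np.round(P[60:160:10,230:330:12,2]*1000))
E
```

```text
jaw yaw now -100.46528496456403 q [ 0.31  0.07  1.64 -0.    1.42  2.06] tcp [0.4687 0.2727 0.2709] F [ 0.4 -0.2 -0.3] open 0.637 t 6.075
shift mm [  21.1   55.  -103. ] turn [-0.5 -0.1  0. ] alt x turn ±180
base? [[ -0.  -1.   1.   1.  -1.  -1.  -1.  -1.  -0.]
 [  2.  -0.   1.   2.   0.   0.   1.   0.  -1.]
 [  1.  -1.  -0.  -0.   0.  -1.  -0.  -0.  -1.]
 [ -0.  -1.   1.  -0.  -0.  -0.  -1.   0.  -2.]
 [ -1.   7.   7.  91.  92.   7.   9.   1.  -1.]
 [ -1.  93.   7.  92.  93.   9.  98.  -0.  -1.]
 [  1.  86.  70.  84.  83.  71.  66. 100.  -1.]
 [ -1.   8.  70.  70.  69.  71.   9.   1.   1.]
 [ -1.   9.  72.  71.  70.  72.   9.  -2.   0.]
 [ -0.   7.  71.  71.  70.  72.   7.   0.   0.]]
```

View pics/w3.png

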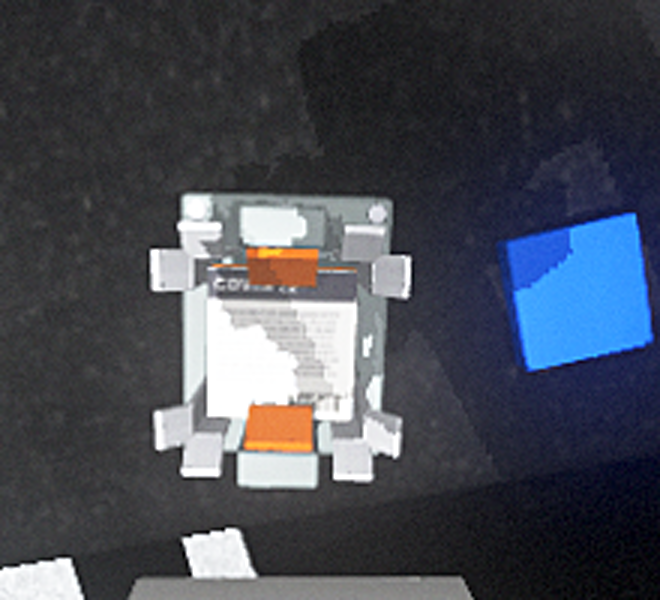

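The magazine is fully visible: orange catches at crop (283,265) and (280,427), the seated carton between them, and flared posts at the four corners.

```bash
python3 - <<'E'
from h import *
ld=lambda n:[np.load(n)[k] for k in np.load(n).files]
def rect(X,n): 
    q=cv2.minAreaRect((X[:,:2]*1000).astype(np.float32));print(n,len(X),np.round(q[0],1),np.round(q[1],1),round(q[2],1),'mean',np.round(X.mean(0)*1000,1))
def near(P):
    return (abs(P[...,0]-.515)<.08)&(abs(P[...,1]-.27)<.08)
C={}
for n in('w3','top0','scene0'):
    s=ld(n+'.npz');P=cloud(s);I=s[0].astype(int);N=near(P)
    if n=='w3': N[225:]=0
    z=P[...,2]
    print(n);rect(P[N&(z>.094)&(z<.104)],'flare');rect(P[N&(z>.004)&(z<.015)],'base');
    rect(P[N&(z>.066)&(z<.0755)],'cart')
    o=N&(I[...,0]>150)&(I[...,2]<90)&(I[...,0]-I[...,2]>90)&(z>.06)
    k,l,st,ce=cv2.connectedComponentsWithStats(o.astype(np.uint8))
    for j in range(1,k):
        if st[j,4]>8: rect(P[l==j],'orange'); C[n,j]=ce[j]; print(np.round(ce[j],1),st[j])
# pixel measurements (w3) on planes
s=ld('w3.npz');px=lambda *a:[(180+u/3-.33,30+v/3-.33) for u,v in a]
a=plane(px((248,286),(318,286),(250,404),(310,404)),.074,*s[2:]);print('catch tips',np.round(a*1000,1),a.mean(0))
a=plane(px((208,350),(356,350)),.071,*s[2:]);print('carton sides',np.round(a*1000,1),a.mean(0))
a=plane(px((150,268),(411,275),(155,428),(402,437),(200,222),(363,226),(202,474),(352,479)),.1,*s[2:]);print('flare tips',np.round(a*1000,1),a.mean(0))
# held carton
P=cloud(s);z=P[...,2];print('held z',np.nanmedian(z[300:330,260:300]),pose()[1])
u=plane(px((241,470)),.093,*s[2:])
E
```

```text
w3
flare 747 [516.  270.2] [86.6 90. ] 77.0 mean [515.9 270.1  98.1]
base 1430 [514.3 271. ] [ 90.3 109.9] 77.7 mean [528.2 265.5   7.5]
cart 2363 [512.  270.8] [66.3 68.8] 75.7 mean [513.6 271.1  70.7]
orange 200 [541.7 264.9] [23.6 11.7] 79.6 mean [542.4 262.1  87. ]
[276.2 117.6] [262 113  24  12 200]
orange 318 [485.9 277.3] [24.1 12.4] 78.5 mean [486.3 276.6  84.7]
[272.6 172.3] [261 165  23  15 318]
top0
flare 130 [515.4 272.9] [87.5 93.6] 78.2 mean [514.1 277.3  97.6]
base 453 [513.4 267.5] [152.8 145.4] 0.8 mean [514.7 250.7   7.6]
cart 438 [516.8 273.6] [63.3 93.3] 72.5 mean [514.1 272.3  70.4]
orange 45 [543.8 270. ] [31.3 11.9] 72.2 mean [542.4 266.   85.5]
[158.9 225.7] [154 223  10   7  45]
orange 40 [486.8 278.4] [21.6 10.6] 78.7 mean [486.7 278.8  85.3]
[153.  247.6] [148 245  11   6  40]
scene0
flare 240 [511.8 271.6] [86.4 99.5] 78.6 mean [517.2 268.7  97.6]
base 756 [513.8 270.3] [159.  157.5] 89.7 mean [495.5 288.3   8.4]
cart 536 [512.7 273. ] [67.7 99.5] 76.8 mean [513.7 273.2  71.6]
orange 116 [542.3 264.4] [26.6 15.1] 75.3 mean [540.8 265.9  83.3]
[169.2 274.6] [163 268  14  13 116]
catch tips [[537.2 278.4  74. ]
 [532.6 253.6  74. ]
 [495.  286.2  74. ]
 [490.9 264.1  74. ]] [0.51390016 0.27059683 0.074     ]
carton sides [[517.1 297.8  71. ]
 [507.1 243.8  71. ]] [0.5121384  0.27079677 0.071     ]
flare tips [[550.  307.6 100. ]
 [532.  222.9 100. ]
 [497.1 318.2 100. ]
 [478.3 234.  100. ]
 [561.1 288.2 100. ]
 [550.2 236.  100. ]
 [477.9 305.6 100. ]
 [466.4 253.7 100. ]] [0.51411435 0.27077411 0.1       ]
held z 0.2930775135697381 [0.46880212 0.27283954 0.27077715]
```

```bash
python3 - <<'E'
from h import *
for n,tcp in(('w2',[.5412,.2586]),('w3',[.4687,.2727])):
    d=np.load(n+'.npz');s=[d[k] for k in d.files];z0={'w2':.2915,'w3':.293}[n]
    P=cloud(s);m=(abs(P[...,2]-z0)<.005);m[:,:205]=0;m[:,365:]=0;m[:225]=0
    X=P[m];q=cv2.minAreaRect((X[:,:2]*1000).astype(np.float32));print(n,np.median(X[:,2]),q,'minus tcp',np.array(q[0])-1e3*np.array(tcp))
    y=np.polyfit(X[:,0],X[:,2],1)[0],np.polyfit(X[:,1],X[:,2],1)[0];print('tilt',y)
goto([.514,.271,.27],78)
E
```

```text
w2 0.29150764387743805 ((543.3167724609375, 254.27183532714844), (73.74544525146484, 56.21600341796875), 79.70628356933594) minus tcp [ 2.11677246 -4.32816467]
tilt (np.float64(-0.014277667476841829), np.float64(0.0010056932038875431))
w3 0.29305379641437057 ((470.91827392578125, 269.2698059082031), (74.98887634277344, 55.83725357055664), 79.92417907714844) minus tcp [ 2.21827393 -3.43019409]
tilt (np.float64(-0.011210945541762548), np.float64(0.0020992834053558886))
jaw yaw now -100.4693802013795 q [ 0.31  0.08  1.64 -0.    1.42  2.06] tcp [0.4688 0.2728 0.2708] F [ 0.3 -0.8 -0.8] open 0.634 t 6.125
shift mm [  0.8  -6.4 -44.8] turn [ 1.5 -0.1  0. ] alt x turn ±180
```

```bash
python3 - <<'E'
from h import *
d=np.load('w2.npz');s=[d[k] for k in d.files];g=s[0].astype(int).sum(2)//3
for v in(275,300,325): print(v,g[v,208:232],g[v,328:350])
a=plane([(219,240),(343,240),(222,300),(338,300)],.2915,*s[2:]);print(a)
r=R.from_quat([-.704,.065,.705,.064]);print(r.inv().apply(a-np.array([.5412,.2586,.2694]))*1000)
E
```

```text
275 [ 88  88  87  92  88  91  92  83  91  73  31  64 149 176 174 174 176 174
 169 158 165 157 158 157] [177 172 171 170 171 172 175 173 173 171 178 168  99  15  35  92  86  78
  86  81  82  81]
300 [ 57  38  42  45  38  45  45  46  46  45  44  47  43  40  93 157 149 147
 151 152 151 153 151 147] [145 148 147 148 148 147 147 147 152 134  29  20  34  34  33  30  25  34
  27  30  24  28]
325 [ 38  37  41  40  48  41  41  43  33  42  40  36  42  40  68  95 255 251
 247 246 245 245 245 245] [144 146 146 146 145 145 148 128  58  18  25  26  29  30  29  29  27  25
  32  26  32  32]
[[0.57487027 0.27843359 0.2915    ]
 [0.56510762 0.22557857 0.2915    ]
 [0.54467768 0.28474401 0.2915    ]
 [0.53477127 0.23125375 0.2915    ]]
[[-22.17705354 -25.58390747 -29.48067641]
 [-22.09446362  28.16509571 -29.47813953]
 [-22.13873154 -26.30687605   1.35582115]
 [-22.05510839  28.09291517   1.38437452]]
```

```bash
python3 - <<'E'
from h import *
goto([.5116,.2725,.125],78)
E
```

```text
jaw yaw now -100.4693802013795 q [ 0.31  0.08  1.64 -0.    1.42  2.06] tcp [0.4688 0.2728 0.2708] F [ 0.3 -0.8 -0.8] open 0.634 t 6.125
shift mm [145.8  -7.4 -42. ] turn [ 1.5 -0.1  0. ] alt x turn ±180
```

Emit:
step_arm(
  motion=[
    [0,-7,-42,1.5,0,0,255],
    [20,-7,-42,1.5,0,0,255],
    [70,-7,-42,1.5,0,0,255],
    [120,-7,-42,1.5,0,0,255],
    [146,-7,-42,1.5,0,0,255],
    [146,-7,-42,1.5,0,0,255],
    [146,-7,-42,1.5,0,0,255],
    [146,-7,-42,1.5,0,0,255],
  ],
)

```text
time_s: 7.12
eef_pos: [0.5117, 0.2733, 0.1264]
eef_rot: [-0.074, 0.704, -0.073, -0.702]
wrist_force: [0.3, -0.5, -0.6]
opening: 0.634
```

```bash
python3 - <<'E'
from h import *
goto([.5116,.2725,.093],78)
a=shot('scene')[0][240:340,110:250];b=shot('wrist')[0][150:400,140:420]
A=cv2.resize(a,(800,572),interpolation=cv2.INTER_CUBIC)[:, :400*1+0] if 0 else cv2.resize(a,(420,300),interpolation=cv2.INTER_CUBIC)
B=cv2.resize(b,(336,300))
cv2.imwrite('pics/p4.png',np.hstack([A,B])[:,:,::-1])
E
```

```text
jaw yaw now -101.89978055132364 q [0.29 0.3  1.68 0.   1.15 2.06] tcp [0.5117 0.2733 0.1264] F [ 0.3 -0.5 -0.6] open 0.634 t 7.125
shift mm [33.4  0.8  0.1] turn [ 0.1 -0.2  0.1] alt x turn ±180
```

View pics/p4.png

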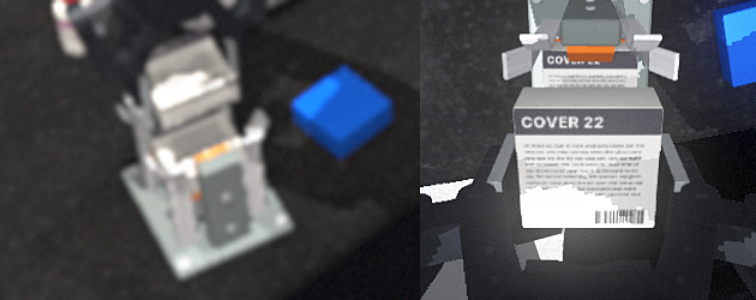

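The carton hangs level above the magazine, in line with the posts and catches. I'll descend in stages and watch the force.

Emit:
step_arm(
  motion=[
    [15,1,0,0,0,0,255],
    [30,1,0,0,0,0,255],
    [36,1,0,0,0,0,255],
    [39,1,0,0,0,0,255],
    [39,1,0,0,0,0,255],
  ],
)

```text
time_s: 7.85
eef_pos: [0.5103, 0.272, 0.0855]
eef_rot: [-0.073, 0.703, -0.073, -0.703]
wrist_force: [1.6, -1.8, -1.2]
opening: 0.633
```

Emit:
step_arm(
  motion=[
    [3,0,0,0,0,0,255],
    [6,0,0,0,0,0,255],
    [9,0,0,0,0,0,255],
    [12,0,0,0,0,0,255],
    [12,0,0,0,0,0,255],
  ],
)

```text
time_s: 8.48
eef_pos: [0.5095, 0.272, 0.0729]
eef_rot: [0.073, -0.703, 0.073, 0.704]
wrist_force: [1.1, 1.1, 0.2]
opening: 0.631
```

There is no force although the carton should be on the slopes by now, so I'll look.

```bash
python3 - <<'E'
from h import *
goto([.5116,.2725,.045],78)
s=shot('scene');b=shot('wrist');a=s[0][240:340,110:250]
P=cloud(b);print('held top z',np.nanmedian(P[310:325,250:310,2]))
cv2.imwrite('pics/p5.png',np.hstack([cv2.resize(a,(420,300),interpolation=cv2.INTER_CUBIC),cv2.resize(b[0][150:400,140:420],(336,300))])[:,:,::-1])
E
```

```text
jaw yaw now -101.88703122183885 q [0.28 0.38 1.71 0.   1.05 2.06] tcp [0.5095 0.272  0.0729] F [1.1 1.1 0.2] open 0.631 t 8.475
shift mm [27.9 -0.9 -2. ] turn [ 0.1  0.1 -0. ] alt x turn ±180
held top z 0.09508211874660356
```

View pics/p5.png

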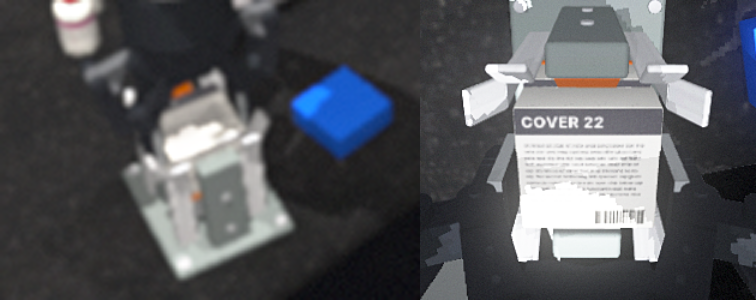

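The carton is inside the posts with its top at 95 mm and the catches pushed aside. I'll press it down.

Emit:
step_arm(
  motion=[
    [4,0,-1,0,0,0,255],
    [8,0,-2,0,0,0,255],
    [12,0,-2,0,0,0,255],
    [16,0,-2,0,0,0,255],
    [20,0,-2,0,0,0,255],
    [23,0,-2,0,0,0,255],
    [23,0,-2,0,0,0,255],
  ],
)

```text
time_s: 9.45
eef_pos: [0.5119, 0.2717, 0.0505]
eef_rot: [0.073, -0.703, 0.073, 0.703]
wrist_force: [-1.1, -0.1, 5.1]
opening: 0.628
```

Emit:
step_arm(
  motion=[
    [2,0,0,0,0,0,255],
    [4,0,0,0,0,0,255],
    [5,0,0,0,0,0,255],
    [5,0,0,0,0,0,255],
  ],
)

```text
time_s: 9.95
eef_pos: [0.5119, 0.2716, 0.0457]
eef_rot: [0.073, -0.703, 0.073, 0.703]
wrist_force: [-3.3, 0.3, 6.9]
opening: 0.636
```

```bash
python3 - <<'E'
from h import *
goto([.5116,.2725,.045],78)
s=shot('scene');b=shot('wrist');a=s[0][240:340,110:250]
P=cloud(b);print('held top z',np.nanmedian(P[290:310,250:310,2]))
cv2.imwrite('pics/p6.png',np.hstack([cv2.resize(a,(420,300),interpolation=cv2.INTER_CUBIC),cv2.resize(b[0][150:400,140:420],(336,300))])[:,:,::-1])
E
```

```text
jaw yaw now -101.88122162706661 q [0.28 0.42 1.72 0.   1.   2.06] tcp [0.5119 0.2716 0.0457] F [-3.3  0.3  6.9] open 0.636 t 9.95
shift mm [ 0.7 -0.8  0.5] turn [ 0.1  0.  -0. ] alt x turn ±180
held top z 0.06789620328375096
```

View pics/p6.png

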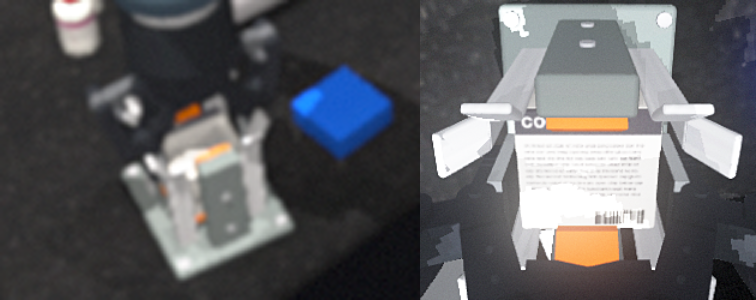

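Both catches are now over the carton's top edges: far at (587,123), near at (587,245), top at 68 mm. I'll release and back off.

Emit:
step_arm(
  motion=[
    [0,0,0,0,0,0,60],
    [0,0,0,0,0,0,0],
    [0,0,0,0,0,0,0],
    [0,0,0,0,0,0,0],
    [0,0,0,0,0,0,0],
  ],
)

```text
time_s: 10.68
eef_pos: [0.512, 0.2716, 0.0455]
eef_rot: [0.073, -0.703, 0.073, 0.703]
wrist_force: [0.1, -0.1, -0.5]
opening: 1.002
```

Emit:
step_arm(
  motion=[
    [-15,0,0,0,0,0,0],
    [-50,0,0,0,0,0,0],
    [-110,0,0,0,0,0,0],
    [-170,0,0,0,0,0,0],
    [-220,0,10,0,0,0,0],
    [-225,0,60,0,0,0,0],
    [-225,0,60,0,0,0,0],
    [-225,0,60,0,0,0,0],
  ],
)

```text
time_s: 11.68
eef_pos: [0.4534, 0.284, 0.2713]
eef_rot: [-0.073, 0.704, -0.073, -0.703]
wrist_force: [0.3, 0.1, 0.5]
opening: 1.004
```

```bash
python3 - <<'E'
from h import *
goto([.5116,.2725,.045],78)
b=shot('wrist');P=cloud(b);z=P[...,2];N=(np.hypot(P[...,0]-.514,P[...,1]-.271)<.02)
print('top z over centre',np.nanmedian(z[N]),np.nanpercentile(z[N],[5,95]))
X=P[N];print('tilt',np.polyfit(X[:,0],X[:,2],1)[0],np.polyfit(X[:,1],X[:,2],1)[0])
M=(np.hypot(P[...,0]-.514,P[...,1]-.271)<.045)&(z>.064)&(z<.0755);q=cv2.minAreaRect((P[M][:,:2]*1000).astype(np.float32));print(q)
I=b[0].astype(int);o=(I[...,0]>150)&(I[...,2]<90)&(z>.06)&(np.hypot(P[...,0]-.514,P[...,1]-.271)<.06)
k,l,st,ce=cv2.connectedComponentsWithStats(o.astype(np.uint8))
for j in range(1,k):
    if st[j,4]>20: x=P[l==j];d=np.abs((x[:,:2]-[.514,.271])@[.978,-.208]);print('orange',np.round(x.mean(0),4),'d range',np.percentile(d,[2,98]))
v,u=np.where(M);print(u.mean(),v.mean())
c=[int(u.mean()),int(v.mean())];cv2.imwrite('pics/p7.png',cv2.resize(b[0][max(0,c[1]-75):c[1]+75,c[0]-100:c[0]+100],(800,600),interpolation=cv2.INTER_CUBIC)[:,:,::-1])
T=shot('top')
for n,p,w in(('green',(334,234),None),('red',(414,244),None)): print(n,dep([p],*T[1:]))
t0=np.load('top0.npz')['arr_0'].astype(int);print('diff green/red',np.abs(T[0].astype(int)-t0)[215:262,312:440].mean())
E
```

```text
jaw yaw now -101.85924456784109 q [ 0.34  0.06  1.66 -0.    1.42  2.12] tcp [0.4534 0.284  0.2713] F [0.3 0.1 0.5] open 1.004 t 11.675
shift mm [226.4  -0.6 -59. ] turn [ 0.1 -0.1  0. ] alt x turn ±180
top z over centre 0.07166873096341925 [0.07041641 0.0728303 ]
tilt -0.002084972540396021 -0.0006320102538891004
((512.928955078125, 271.46966552734375), (65.7120132446289, 71.82357788085938), 79.33190155029297)
orange [0.542  0.2648 0.0852] d range [0.02202021 0.03456394]
orange [0.4862 0.2765 0.0841] d range [0.022538   0.03421485]
279.65401344404904 128.87544483985766
green [[ 0.52942809 -0.18684668  0.03529942]]
red [[ 0.50579683 -0.39336032  0.05546833]]
diff green/red 1.4630984042553192
```

View pics/p7.png

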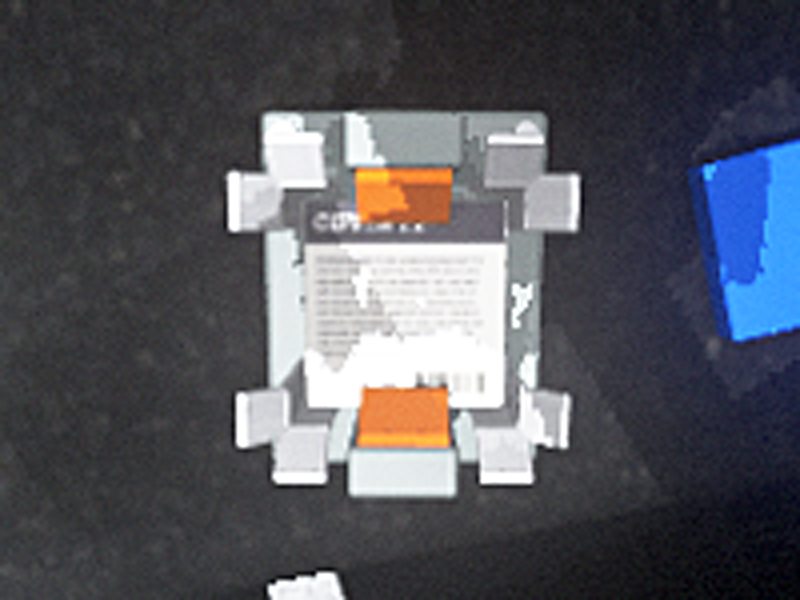

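The carton sits level under both catches: its top is at 71.7 mm and both tips are 22 mm from the centre line. The robot is clear, so I'll hand in.

```bash
python3 -c "
from bench import ctrl
print(ctrl.hand_in())"
```

```text
the job is handed in; nothing more can be done
None
```

The cover-glass carton is loaded and latched in the magazine, and I handed the job in at about 12 s on the robot's clock. I gripped it across its sides, lowered it between the posts, pressed until its top was at 68 mm, let go and backed the arm clear.

**Last checks, after release:**
- **Height and tilt:** the top is at 71.7 mm, just under the catches at 72 mm, which puts the carton's centre near 61 mm. It is level to about 0.2°.
- **Centring:** it is within about 1–2 mm of the magazine's centre line.
- **Catches:** both tips are 22 mm from the centre line, so both are fully in.
- **Bystanders:** the green and red cartons show no movement in the top view, and the gripper is open and touching nothing.

**What disagreed or was not measured:**
- **Low force:** I felt almost no force when the carton should have been pushing the catches aside. The pictures showed it seated properly between the posts, so I carried on; the wrist read about 7 N at the bottom of the press.
- **Camera offset:** the wrist view put the held carton about 1 mm sideways and 2–3 mm lengthwise from the tool centre, which I corrected for.
- **Follower:** I did not measure its position directly; I inferred it from the carton's height.

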